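# Tap three balm tins shut, smallest first

## Task

Three round lidded balm tins of different sizes stand among the clutter with their lids still sitting proud. With the fingertips, gently tap each lid down until it is fully home: first the smallest tin, then the middle-sized one, then the largest. This is touching work only: pick nothing up, and leave the tins and everything else standing where they are.

Things in the scene. Friction and masses are not known exactly. Their poses are not given: they have to be found in the camera images.
- tin_small: the smallest of the three plain aluminium tins to shut, loose on the bench, round, upright, 46 mm across and 30 mm tall with its lid home. Origin: centre of its underside, z up.
- lid_small_top (a point): centre of the flat raised panel, 41 mm across, in the top of that tin's lid, on the tin's axis: 30 mm above the bench when home, up to 8 mm higher when proud. The lid is 46 mm across and slides straight down the tin. The thin panel stands 6 mm above the lid's edge and springs in under the finger (about 3.5 N per mm, up to 6 mm) and back, so the lid itself goes about 1 mm less far than the finger.
- lid_small (a joint): how far that lid is pushed down, m: 0 = standing 8 mm proud, 0.008 = fully home against a stop (the panel's springing is not counted); it starts between 0 and 0.002. A push of about 4 N moves it (a little more when fast) and it stays where it is left.
- tin_medium: the middle-sized of the three plain aluminium tins to shut, loose on the bench, round, upright, 58 mm across and 36 mm tall with its lid home. Origin: centre of its underside, z up.
- lid_medium_top (a point): centre of the flat raised panel, 53 mm across, in the top of that tin's lid, on the tin's axis: 36 mm above the bench when home, up to 8 mm higher when proud. The lid is 58 mm across and slides straight down the tin. The thin panel stands 6 mm above the lid's edge and springs in under the finger (about 3.5 N per mm, up to 6 mm) and back, so the lid itself goes about 1 mm less far than the finger.
- lid_medium (a joint): how far that lid is pushed down, m: 0 = standing 8 mm proud, 0.008 = fully home against a stop (the panel's springing is not counted); it starts between 0 and 0.002. A push of about 4 N moves it (a little more when fast) and it stays where it is left.
- tin_large: the largest of the three plain aluminium tins to shut, loose on the bench, round, upright, 70 mm across and 42 mm tall with its lid home. Origin: centre of its underside, z up.
- lid_large_top (a point): centre of the flat raised panel, 65 mm across, in the top of that tin's lid, on the tin's axis: 42 mm above the bench when home, up to 8 mm higher when proud. The lid is 70 mm across and slides straight down the tin. The thin panel stands 6 mm above the lid's edge and springs in under the finger (about 3.5 N per mm, up to 6 mm) and back, so the lid itself goes about 1 mm less far than the finger.
- lid_large (a joint): how far that lid is pushed down, m: 0 = standing 8 mm proud, 0.008 = fully home against a stop (the panel's springing is not counted); it starts between 0 and 0.002. A push of about 4 N moves it (a little more when fast) and it stays where it is left.
- open_tin_a: open tin full of set green balm, 52 mm across, 22 mm tall, no lid, loose; only a bystander. Origin: centre of its underside.
- open_tin_b: the same as open_tin_a, a second one; only a bystander. Origin: centre of its underside.
- flat_tin: rectangular flat hinged tin, 60 by 90 mm, 16 mm tall, already shut, loose; only a bystander. Origin: centre of its underside.
- beaker: empty glass beaker, 70 mm across the rim, 90 mm tall, loose; only a bystander. Origin: centre of its underside.
- bottle: closed amber bottle, 60 mm across, 130 mm tall, loose; only a bystander. Origin: centre of its underside.
- spatula: spatula with wooden handle, 200 mm long, lying on the bench along its own x; only a bystander. Origin at its underside, about mid-length.
- mortar: empty white ceramic mixing bowl, 84 mm across the rim, 50 mm tall, loose; only a bystander. Origin: centre of its underside.
Things that resemble listed ones, but are neither listed nor needed, are in the scene too. Leave any yellow look-alike of the tin_medium alone.

How it is judged:
By the outcome, as a careful person would: the job done as asked, in the order asked, and still so for the second after the job is handed in, with the robot touching nothing.
It also fails if it takes over 45 s, if anything falls off the work surface, if the arm or the gripper's body presses on something with over 40 N, if the wrist force passes 120 N, or if a joint passes its speed limit or range.

## Robot

A 6-joint arm with a two-finger parallel gripper is mounted at the origin on the work surface. World frame = base frame: x ahead of the robot, y to its left, z up, the work surface at z = 0. Lengths are in mm, angles in rad, forces in N, time in s.
With the tool pointing down it reaches from about 350 to 775 mm from the base axis. Payload 7.3 kg.
Tool frame: the origin (TCP) lies at the very end of the fingers, on their centre line; the grasp point (between the pads) lies 19 mm behind it; z points along the fingers, y is the line along which they close (so a half turn about z gives the same grasp; the last joint's range is limited). The gripper opens to 92 mm and grips with 3 to 60 N. Pads are 19 mm wide; open, the fingers measure 130 mm over their backs; the gripper's body (75 mm by 190 mm) begins 47 mm behind the grasp point.
Start: joints at [1.113, 0.342, 1.524, -0, 1.275, -0.146], TCP at [161.041, 499.711, 226.741] pointing down, gripper open.
Joint ranges: [-2.53, 2.53], [-0.77, 2.02], [0.04, 2.7], [-1, 4.14], [0.28, 2.66], [-3.11, 3.11]. Speed limits (rad/s): [2.57, 2.57, 3.14, 3.14, 3.14, 3.14].

## Interface

Orientations are given as [roll, pitch, yaw] about the fixed x, y, z axes, in that order (R = Rz(yaw) Ry(pitch) Rx(roll)).
In Python, from plant import get_obs, optics, ticket, finder gives the robot as it stands.
- The arm moves only by the tool send_rows, never from a script. Its arguments are lists of equal length, an entry for each row: "offset": the shift along the tool's x, y, z scaled (see below), a list of three; "delta_rot": the turn, a rotation vector about the tool's x, y, z scaled (see below), a list of three. In form: {"offset": [[dx, dy, dz], ...], "delta_rot": [[rx, ry, rz], ...]}. A call has 1 to 8 rows; each row is the pose to reach, as a shift and turn from the pose commanded when the call began, along the tool's axes at that moment, turning the shorter way round; what a row does not reach only later rows make up. The controller multiplies each number of a shift by 120 mm and each number of a turn by 360 degrees. A row lasts 1/8 s, in which the tool goes at most 62.5 mm and 10.7 degrees, less where a joint would pass 70% of its speed; a pose out of reach is approached as far as the arm can. A call with a number of a shift or a turn outside -1 to 1 is refused whole. A call with a gripper value outside its range is refused whole. "grip" is the opening, from 0 (shut) to 1 (fully open), set as the call begins (left out, the last holds). The fingers move at their own pace and stop on an object; the grip force is fixed at half the most. Time passes only in rows, so rows that repeat a pose let the fingers close. It gives the time, the measured TCP pose, the force, the opening and the grip force at its end, in the units of the state.
- get_obs(): the state, without advancing time (a new reading comes with each control period).
- optics.capture(name): name is "scene" or "top"; returns the picture (480x640x3 uint8, red, green, blue); there is no depth.
- optics.get_calibration(name): a dict with "fx", "fy", "cx", "cy" (pixels), "world_from_camera" (4x4, takes a point from camera to world coordinates). Camera axes: x right, y down, z forward; pixel columns grow to the right and rows downward; lengths in mm; the calibration is good to about 2 mm. A picture is of the moment at which its call begins. get_calibration takes no time and is no camera call.
- ticket.close_job(): hands the job in; it is judged then, once.
Trained networks look in the newest picture that a camera, given by its name, has taken for a name from the list of things; names that differ only in an ending like _2 or _b are one class to them, and where a whole thing is asked for, a point or a joint stands for the part that bears it (a point fixed in the world has none). Each returns a list of dicts, best first, with "confidence" (0 to 1); they miss things now and then, are a little off and sometimes report something else, mostly with a low value. They report only what shows in the picture. A call takes as long as a camera call. They do not tell look-alikes from the thing itself.
- finder.boxes_of(target, camera): "box" ([left, top, right, bottom] in pixels, round what is visible of it).
- finder.silhouettes(target, camera): "region" (480x640 bool, what is visible of it) and "box" ([left, top, right, bottom] in pixels, round what is visible of it).
- finder.pinpoint(target, camera): "uv" ([column, row] in pixels: a listed point, or the origin of a listed thing).
The state is a dict: "time": time; "joint_positions": joint angles; "dq": joint speeds; "tau": joint torques, N m; "tool_pos": TCP position; "tcp_rot": TCP orientation; "contact_force": force on the tool from outside, world axes, zero at the start; "moment": the same for the moment, N m; "grip_width": finger opening in mm; "finger_force": force on a finger pad.
Only numpy, scipy, OpenCV 4.12 (cv2) and the standard library are available. Lean on these libraries where they do the work, as an engineer would, in place of code of your own. Each camera call takes 0.05 s, during which the arm holds its last target. There are 200 camera calls.

## Working session

There is one attempt and no reset: what is moved stays moved. The work goes in short steps, Python scripts to look and compute and a tool call to move; the robot and the scene stay as the last step left them, time stands still between calls to the robot, and variables do not carry over. Pictures are saved under pics/ and viewed, at most 10 in all, crops included, and the job is handed in when it is done.

Besides the shell and the picture viewer there is one more tool, called by a JSON object that holds its "method" and its "body", one argument or row to a line. send_rows: Moves the arm, as the interface text tells. Its arguments: {"type":"object","properties":{"offset":{"type":"array"},"delta_rot":{"type":"array"},"grip":{"type":"number"}},"required":["offset","delta_rot"]}

```bash
mkdir -p pics; cat > h.py <<'E'
import numpy as np, cv2
from plant import get_obs, optics, ticket, finder
def ray(cam,uv,z):
    c=optics.get_calibration(cam);T=np.array(c["world_from_camera"])
    d=T[:3,:3]@np.array([(uv[0]-c["cx"])/c["fx"],(uv[1]-c["cy"])/c["fy"],1]);o=T[:3,3]
    return (o+d*(z-o[2])/d[2]).round(1)
def save(cam,n):
    im=optics.capture(cam);cv2.imwrite(f"pics/{n}.png",im[:,:,::-1]);return im
E
python3 - <<'E'
from h import *
for cam in("scene","top"): save(cam,cam+"0")
for cam in("top","scene"):
  for n,h in(("small",37),("medium",43),("large",49)):
    for d in finder.pinpoint(f"lid_{n}_top",cam)[:3]: print(cam,n,round(d["confidence"],2),np.round(d["uv"]),ray(cam,d["uv"],h))
    for d in finder.boxes_of(f"tin_{n}",cam)[:3]: print("  box",round(d["confidence"],2),np.round(d["box"]))
o=get_obs();print({k:np.round(v,3) for k,v in o.items()})
for cam in("top","scene"): print(np.round(optics.get_calibration(cam)["world_from_camera"],2))
E
```

```text
box 0.55 [477. 237. 499. 261.]
  box 0.21 [239. 250. 270. 284.]
top medium 0.93 [409. 220.] [607.2 -84.7  43. ]
top medium 0.88 [295. 214.] [620.1 175.5  43. ]
top medium 0.79 [286. 314.] [396.  193.6  43. ]
  box 0.94 [339. 261. 363. 287.]
  box 0.91 [273. 302. 299. 330.]
  box 0.88 [278. 206. 307. 229.]
top large 0.95 [254. 267.] [500.9 265.8  49. ]
  box 0.78 [243. 251. 271. 279.]
scene small 0.69 [147. 316.] [ 549.1 -280.5   37. ]
  box 0.89 [138. 302. 162. 333.]
scene medium 0.95 [288. 224.] [478.1  44.2  43. ]
scene medium 0.8 [327. 175.] [391.7 183.8  43. ]
scene medium 0.69 [251. 301.] [614.8 -94.8  43. ]
  box 0.87 [237. 286. 269. 323.]
  box 0.86 [357. 238. 384. 272.]
  box 0.78 [316. 165. 343. 194.]
scene large 0.97 [380. 197.] [510.1 254.3  49. ]
  box 0.73 [366. 183. 401. 219.]
{'time': np.float64(0.7), 'joint_positions': array([ 1.113,  0.342,  1.524,  0.   ,  1.275, -0.146]), 'dq': array([-0.003,  0.001, -0.001, -0.   , -0.001,  0.001]), 'tau': array([-1.0000e-03, -4.3103e+01, -2.4444e+01,  7.2000e-02,  4.8000e-02,
       -0.0000e+00]), 'tool_pos': array([161.028, 499.697, 226.759]), 'tcp_rot': array([ 3.142, -0.   ,  2.83 ]), 'contact_force': array([-0.314,  0.641,  0.267]), 'moment': array([-0.028, -0.005,  0.028]), 'finger_force': np.float64(0.0), 'grip_width': np.float64(91.841)}
[[ 0.00000e+00 -9.90000e-01  1.10000e-01  4.23970e+02]
 [-1.00000e+00 -0.00000e+00 -1.00000e-02  1.01300e+02]
 [ 1.00000e-02 -1.10000e-01 -9.90000e-01  1.36988e+03]
 [ 0.00000e+00  0.00000e+00  0.00000e+00  1.00000e+00]]
[[ 4.60000e-01  7.20000e-01 -5.20000e-01  1.05284e+03]
 [ 8.90000e-01 -3.80000e-01  2.70000e-01 -1.58550e+02]
 [-1.00000e-02 -5.90000e-01 -8.10000e-01  8.27820e+02]
 [ 0.00000e+00  0.00000e+00  0.00000e+00  1.00000e+00]]
```

View pics/top0.png

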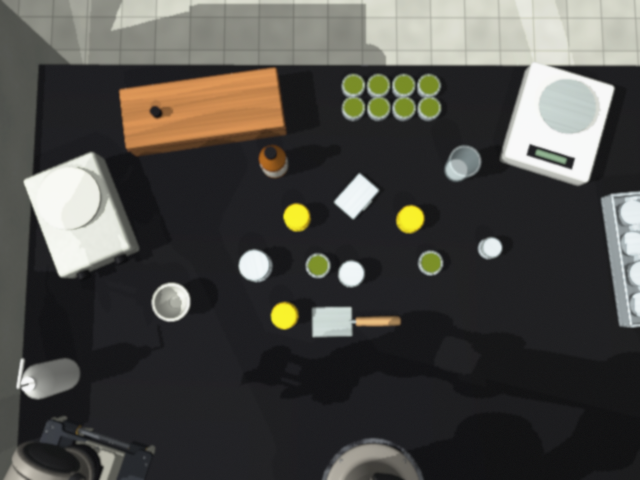

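View pics/scene0.png

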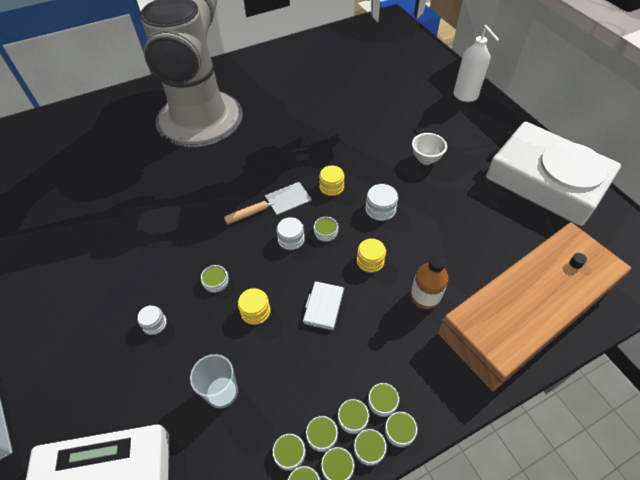

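The three plain aluminium tins are at: small, top (490,248) / scene (151,318); medium, top (351,273) / scene (290,233); large, top (255,265) / scene (381,202). The three yellow tins are look-alikes. Next I fit positions by matching model outlines to the silhouettes.

```bash
cat > fit.py <<'E'
from h import *
from scipy.optimize import least_squares
def hullbox(cam,x,y,r,H):
    c=optics.get_calibration(cam);T=np.linalg.inv(np.array(c["world_from_camera"]))
    a=np.linspace(0,2*np.pi,60)
    P=np.vstack([np.c_[x+q*np.cos(a),y+q*np.sin(a),0*a+z] for q,z in((r,0),(r,H-6),(r-2.5,H))])
    Q=P@T[:3,:3].T+T[:3,3]
    uv=(Q[:,:2]/Q[:,2:]*[c["fx"],c["fy"]]+[c["cx"],c["cy"]]).astype(np.float32)
    m=cv2.moments(cv2.convexHull(uv));return np.array([m["m10"]/m["m00"],m["m01"]/m["m00"]]),m["m00"]
E
python3 - <<'E'
from fit import *
px={"small":((490,248),(151,318),23,37),"medium":((351,273),(290,233),29,43),"large":((255,265),(381,202),35,49)}
for n,(t,s,r,H) in px.items():
  for cam,p in(("top",t),("scene",s)):
    optics.capture(cam); got=0
    for k in ("small","medium","large"):
      for d in finder.silhouettes("tin_"+k,cam):
        R=d["region"];v,u=np.nonzero(R)
        if len(u)==0: continue
        c=np.array([u.mean(),v.mean()])
        if np.hypot(*(c-p))<9:
          x0=ray(cam,p,20)[:2]
          f=least_squares(lambda q:hullbox(cam,q[0],q[1],r,H)[0]-c,x0,diff_step=1e-3)
          print(n,cam,k,round(d["confidence"],2),c.round(1),len(u),round(hullbox(cam,*f.x,r,H)[1]),f.x.round(1));got=1
      if got: break
print(get_obs()["time"])
E
```

```text
small top small 0.62 [489.5 248.2] 346 386 [ 545.4 -272.6]
small scene small 0.75 [151.5 319.2] 620 646 [ 547.4 -277. ]
medium top medium 0.95 [350.7 273.7] 535 528 [486.1  48.8]
medium scene medium 0.55 [289.9 233.2] 736 740 [487.2  43.7]
large top large 0.92 [255.1 265.5] 828 813 [504.8 266.8]
large scene medium 0.21 [382.2 195.5] 539 961 [490.5 275. ]
1.55
```

{"method": "send_rows", "body": {
  "offset": [
    [-0.36,-0.36,0],
    [-0.72,-0.72,0],
    [-1,-1,0]
  ],
  "delta_rot": [
    [0,0,0],
    [0,0,0],
    [0,0,0]
  ],
  "grip": 0
}}

```text
time: 1.92
tool_pos: [239.0, 346.9, 226.8]
tcp_rot: [3.141, 0.0, 2.83]
contact_force: [-0.0, 0.3, 0.4]
grip_width: 66.7
finger_force: 0.0
```

{"method": "send_rows", "body": {
  "offset": [
    [-0.36,-0.36,0],
    [-0.72,-0.72,0],
    [-1,-1,0]
  ],
  "delta_rot": [
    [0,0,0],
    [0,0,0],
    [0,0,0]
  ]
}}

```text
time: 2.3
tool_pos: [316.6, 195.8, 227.0]
tcp_rot: [3.141, 0.001, 2.829]
contact_force: [0.8, 0.3, -0.1]
grip_width: 36.2
finger_force: 0.0
```

{"method": "send_rows", "body": {
  "offset": [
    [-0.36,-0.36,0],
    [-0.72,-0.72,0],
    [-1,-1,0]
  ],
  "delta_rot": [
    [0,0,0],
    [0,0,0],
    [0,0,0]
  ]
}}

```text
time: 2.68
tool_pos: [394.1, 44.4, 227.0]
tcp_rot: [3.141, 0.001, 2.828]
contact_force: [0.5, 0.3, 0.0]
grip_width: 6.6
finger_force: 0.0
```

{"method": "send_rows", "body": {
  "offset": [
    [-0.36,-0.36,0],
    [-0.72,-0.72,0],
    [-1,-1,0]
  ],
  "delta_rot": [
    [0,0,0],
    [0,0,0],
    [0,0,0]
  ]
}}

```text
time: 3.05
tool_pos: [471.4, -106.8, 226.8]
tcp_rot: [3.142, 0.001, 2.828]
contact_force: [1.3, 0.8, -0.6]
grip_width: 0.5
finger_force: 0.0
```

{"method": "send_rows", "body": {
  "offset": [
    [-0.36,-0.36,0],
    [-0.72,-0.72,0],
    [-1,-1,0],
    [-1,-1,0]
  ],
  "delta_rot": [
    [0,0,0],
    [0,0,0],
    [0,0,0],
    [0,0,0]
  ]
}}

```text
time: 3.55
tool_pos: [548.5, -258.3, 225.4]
tcp_rot: [-3.141, -0.001, 2.827]
contact_force: [-0.6, 0.4, -0.3]
grip_width: 0.7
finger_force: 0.0
```

{"method": "send_rows", "body": {
  "offset": [
    [-0.027,-0.137,0.3],
    [-0.027,-0.137,0.65],
    [-0.027,-0.137,1.0],
    [-0.027,-0.137,1.0]
  ],
  "delta_rot": [
    [0,0,0],
    [0,0,0],
    [0,0,0],
    [0,0,0]
  ]
}}

```text
time: 4.05
tool_pos: [544.0, -269.8, 104.0]
tcp_rot: [3.139, -0.007, 2.83]
contact_force: [-0.5, 0.4, 1.1]
grip_width: 0.5
finger_force: 0.0
```

{"method": "send_rows", "body": {
  "offset": [
    [0,0,0.15],
    [0,0,0.3],
    [0,0,0.4],
    [0,0,0.4],
    [0,0,0.4]
  ],
  "delta_rot": [
    [0,0,0],
    [0,0,0],
    [0,0,0],
    [0,0,0],
    [0,0,0]
  ]
}}

```text
time: 4.68
tool_pos: [546.7, -272.3, 59.9]
tcp_rot: [-3.141, 0.002, 2.83]
contact_force: [-0.3, 0.8, 0.4]
grip_width: 0.2
finger_force: 0.0
```

```bash
python3 - <<'E'
from fit import *
s=save("scene","s1");t=save("top","t1")
a=cv2.resize(s[250:390,60:246],(560,420),interpolation=3);b=cv2.resize(t[190:310,430:550],(240,240),interpolation=3)
for d in finder.silhouettes("tin_large","scene"):
    v,u=np.nonzero(d["region"]);print(d["confidence"],u.mean(),v.mean(),len(u))
c=np.zeros((420,800,3),np.uint8);c[:,:560]=a;c[:240,560:]=b
cv2.imwrite("pics/c1.png",c[:,:,::-1])
# brightness-based blobs, other tins
for n,cam,im,p,w,r,H in(("med","top",t,(351,273),19,29,43),("large","top",t,(255,265),22,35,49),("med","scene",s,(290,233),20,29,43),("large","scene",s,(381,202),25,35,49)):
    g=im[p[1]-w:p[1]+w,p[0]-w:p[0]+w].astype(int);m=(g.mean(2)>75)&(g.max(2)-g.min(2)<40)
    k,lab,st,ce=cv2.connectedComponentsWithStats(m.astype(np.uint8));i=1+st[1:,4].argmax();q=lab==i
    hull=cv2.convexHull(np.argwhere(q)[:,::-1].astype(np.int32));M=cv2.moments(hull)
    cc=np.array([M["m10"],M["m01"]])/M["m00"]+np.array(p)-w
    f=least_squares(lambda z:hullbox(cam,z[0],z[1],r,H)[0]-cc,ray(cam,p,20)[:2],diff_step=1e-3)
    print(n,cam,cc.round(1),M["m00"],round(hullbox(cam,*f.x,r,H)[1]),f.x.round(1))
o=get_obs();print(o["time"],o["tool_pos"],o["contact_force"])
E
```

```text
0.58 381.32756756756754 201.70702702702704 925
med top [350.8 273.5] 572.5 528 [486.6  48.6]
large top [254.4 265.4] 856.5 813 [505.1 268.3]
med scene [290.2 233. ] 756.0 740 [487.1  44.4]
large scene [381.6 201.6] 997.5 979 [505.4 264.3]
4.825 [ 546.48721356 -272.26694      59.54040221] [-0.59887279 -0.01952813  0.19710061]
```

View pics/c1.png

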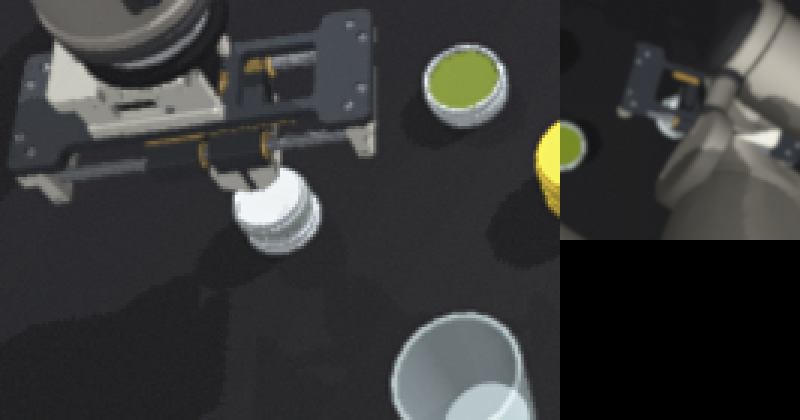

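The crop shows the closed fingertips at scene (143,312), just above the small lid centred near (150,317). This matches the drop still to come, so I descend gently.

{"method": "send_rows", "body": {
  "offset": [
    [-0.007,-0.021,0.08],
    [-0.007,-0.021,0.15],
    [-0.007,-0.021,0.17],
    [-0.007,-0.021,0.185],
    [-0.007,-0.021,0.2],
    [-0.007,-0.021,0.215],
    [-0.007,-0.021,0.215]
  ],
  "delta_rot": [
    [0,0,0],
    [0,0,0],
    [0,0,0],
    [0,0,0],
    [0,0,0],
    [0,0,0],
    [0,0,0]
  ]
}}

```text
time: 5.7
tool_pos: [546.1, -274.7, 33.0]
tcp_rot: [3.141, 0.0, 2.83]
contact_force: [-1.3, 0.5, 3.3]
grip_width: 0.3
finger_force: 1.8
```

{"method": "send_rows", "body": {
  "offset": [
    [0,0,0.013],
    [0,0,0.026],
    [0,0,0.038],
    [0,0,0.046],
    [0,0,0.05],
    [0,0,0.05]
  ],
  "delta_rot": [
    [0,0,0],
    [0,0,0],
    [0,0,0],
    [0,0,0],
    [0,0,0],
    [0,0,0]
  ]
}}

```text
time: 6.45
tool_pos: [546.3, -274.8, 27.6]
tcp_rot: [-3.142, 0.001, 2.83]
contact_force: [-3.6, 2.2, 10.0]
grip_width: 0.4
finger_force: 4.6
```

{"method": "send_rows", "body": {
  "offset": [
    [0,0,-0.05],
    [0,0,-0.4],
    [0,0,-0.7],
    [0.2,0.38,-0.7],
    [0.43,0.8,-0.7]
  ],
  "delta_rot": [
    [0,0,0],
    [0,0,0],
    [0,0,0],
    [0,0,0],
    [0,0,0]
  ]
}}

```text
time: 7.08
tool_pos: [526.7, -167.1, 111.0]
tcp_rot: [3.142, 0.002, 2.828]
contact_force: [0.6, 1.5, -0.2]
grip_width: 0.5
finger_force: 0.0
```

{"method": "send_rows", "body": {
  "offset": [
    [0.2,0.38,0],
    [0.43,0.8,0]
  ],
  "delta_rot": [
    [0,0,0],
    [0,0,0]
  ]
}}

```text
time: 7.32
tool_pos: [506.8, -59.0, 110.8]
tcp_rot: [3.141, 0.001, 2.829]
contact_force: [0.2, 0.3, -0.5]
grip_width: 0.9
finger_force: 0.0
```

{"method": "send_rows", "body": {
  "offset": [
    [0.2,0.38,0],
    [0.43,0.8,0],
    [0.43,0.8,0],
    [0.43,0.8,0]
  ],
  "delta_rot": [
    [0,0,0],
    [0,0,0],
    [0,0,0],
    [0,0,0]
  ]
}}

```text
time: 7.82
tool_pos: [487.6, 46.7, 110.9]
tcp_rot: [-3.142, 0.001, 2.831]
contact_force: [1.3, -0.3, 0.6]
grip_width: 0.8
finger_force: 0.0
```

```bash
python3 - <<'E'
from fit import *
s=save("scene","s2")
for d in finder.silhouettes("tin_small","scene"):
    v,u=np.nonzero(d["region"]);cc=np.array([u.mean(),v.mean()])
    if abs(u.mean()-151)<10:
        f=least_squares(lambda z:hullbox("scene",z[0],z[1],23,30)[0]-cc,[546,-275],diff_step=1e-3)
        print(cc,len(u),hullbox("scene",*f.x,23,30)[1],f.x)
cv2.imwrite("pics/c2.png",cv2.resize(np.hstack([s[280:360,100:200],s[190:270,250:350]]),None,fx=4,fy=4,interpolation=3)[:,:,::-1])
o=get_obs();print(o["time"],o["tool_pos"],o["contact_force"])
E
```

```text
[152.0125448 320.2688172] 558 591.6066762139089 [ 547.68061434 -277.16194642]
7.925 [487.64893982  45.77397303 110.84186816] [-0.36769956  0.1807759   0.51189795]
```

View pics/c2.png

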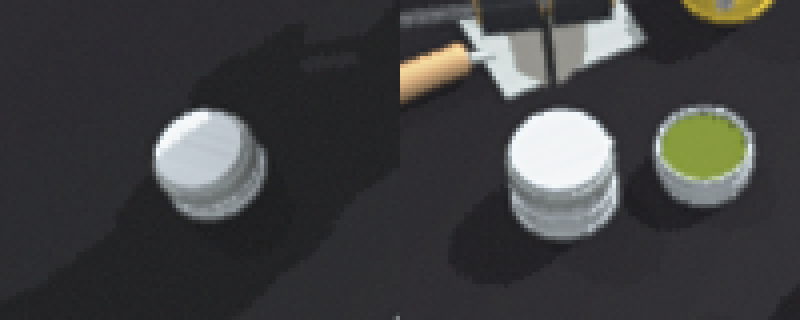

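The small lid is home (left half, tin at scene (152,320), not moved). The medium lid is still proud (right half, scene (290,233)). Now the medium.

{"method": "send_rows", "body": {
  "offset": [
    [0,0,0.25],
    [0,0,0.48],
    [0,0,0.53],
    [0,0,0.55],
    [0,0,0.565],
    [0,0,0.58],
    [0,0,0.595],
    [0,0,0.595]
  ],
  "delta_rot": [
    [0,0,0],
    [0,0,0],
    [0,0,0],
    [0,0,0],
    [0,0,0],
    [0,0,0],
    [0,0,0],
    [0,0,0]
  ]
}}

```text
time: 8.93
tool_pos: [487.8, 46.7, 40.0]
tcp_rot: [3.141, 0.002, 2.83]
contact_force: [1.5, -1.9, 3.5]
grip_width: 0.5
finger_force: 1.9
```

{"method": "send_rows", "body": {
  "offset": [
    [0,0,0.013],
    [0,0,0.026],
    [0,0,0.038],
    [0,0,0.046],
    [0,0,0.05],
    [0,0,0.05]
  ],
  "delta_rot": [
    [0,0,0],
    [0,0,0],
    [0,0,0],
    [0,0,0],
    [0,0,0],
    [0,0,0]
  ]
}}

```text
time: 9.68
tool_pos: [487.6, 46.9, 33.9]
tcp_rot: [3.141, 0.001, 2.83]
contact_force: [2.1, -2.1, 8.0]
grip_width: 0.6
finger_force: 4.0
```

{"method": "send_rows", "body": {
  "offset": [
    [0,0,-0.05],
    [0,0,-0.4],
    [0,0,-0.67],
    [0.1,0.45,-0.67],
    [0.21,0.89,-0.67]
  ],
  "delta_rot": [
    [0,0,0],
    [0,0,0],
    [0,0,0],
    [0,0,0],
    [0,0,0]
  ]
}}

```text
time: 10.3
tool_pos: [495.2, 157.3, 113.9]
tcp_rot: [-3.141, -0.002, 2.828]
contact_force: [0.7, 0.3, -0.7]
grip_width: 0.2
finger_force: 0.0
```

{"method": "send_rows", "body": {
  "offset": [
    [0.1,0.45,0],
    [0.21,0.89,0],
    [0.21,0.89,0],
    [0.21,0.89,0]
  ],
  "delta_rot": [
    [0,0,0],
    [0,0,0],
    [0,0,0],
    [0,0,0]
  ]
}}

```text
time: 10.8
tool_pos: [503.5, 265.2, 113.1]
tcp_rot: [-3.14, -0.002, 2.831]
contact_force: [-0.1, 0.6, -0.5]
grip_width: 0.2
finger_force: 0.0
```

```bash
python3 - <<'E'
from fit import *
s=save("scene","s3")
cv2.imwrite("pics/c3.png",cv2.resize(np.hstack([s[190:270,250:350],s[160:240,330:430]]),None,fx=4,fy=4,interpolation=3)[:,:,::-1])
print(get_obs()["tool_pos"])
E
```

```text
[503.88434087 264.65375744 113.31556378]
```

View pics/c3.png

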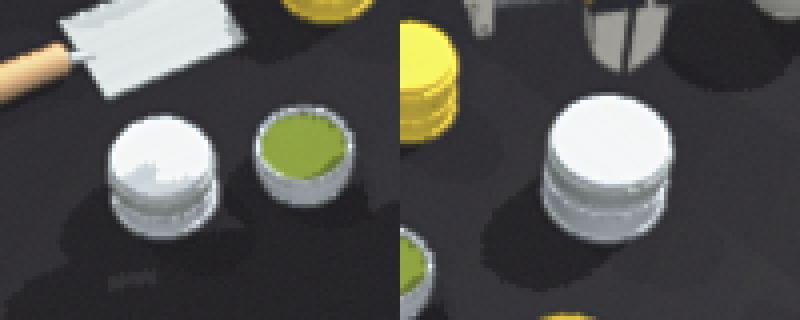

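The medium lid is down (left half, its top dropped about 2 px, tin not moved). The large lid is still proud at scene (382,202), with the fingers directly above it.

{"method": "send_rows", "body": {
  "offset": [
    [0,0,0.25],
    [0,0,0.46],
    [0,0,0.5],
    [0,0,0.52],
    [0,0,0.535],
    [0,0,0.55],
    [0,0,0.565],
    [0,0,0.565]
  ],
  "delta_rot": [
    [0,0,0],
    [0,0,0],
    [0,0,0],
    [0,0,0],
    [0,0,0],
    [0,0,0],
    [0,0,0],
    [0,0,0]
  ]
}}

```text
time: 11.85
tool_pos: [505.1, 265.8, 46.7]
tcp_rot: [3.141, 0.001, 2.83]
contact_force: [0.5, -0.7, 3.6]
grip_width: 0.3
finger_force: 1.8
```

{"method": "send_rows", "body": {
  "offset": [
    [0,0,0.013],
    [0,0,0.026],
    [0,0,0.038],
    [0,0,0.046],
    [0,0,0.05],
    [0,0,0.05]
  ],
  "delta_rot": [
    [0,0,0],
    [0,0,0],
    [0,0,0],
    [0,0,0],
    [0,0,0],
    [0,0,0]
  ]
}}

```text
time: 12.6
tool_pos: [505.1, 265.8, 40.5]
tcp_rot: [3.141, 0.001, 2.83]
contact_force: [0.8, -1.3, 6.7]
grip_width: 0.4
finger_force: 3.1
```

{"method": "send_rows", "body": {
  "offset": [
    [0,0,0.006],
    [0,0,0.012],
    [0,0,0.012]
  ],
  "delta_rot": [
    [0,0,0],
    [0,0,0],
    [0,0,0]
  ]
}}

```text
time: 12.98
tool_pos: [505.1, 265.8, 39.4]
tcp_rot: [3.141, 0.001, 2.83]
contact_force: [0.4, -1.4, 10.0]
grip_width: 0.6
finger_force: 4.8
```

{"method": "send_rows", "body": {
  "offset": [
    [0,0,-0.05],
    [0,0,-0.4],
    [0,0,-0.8],
    [0,0,-1],
    [0,0,-1]
  ],
  "delta_rot": [
    [0,0,0],
    [0,0,0],
    [0,0,0],
    [0,0,0],
    [0,0,0]
  ]
}}

```text
time: 13.6
tool_pos: [505.0, 266.0, 159.9]
tcp_rot: [3.14, 0.002, 2.83]
contact_force: [-1.3, -0.6, -0.2]
grip_width: 0.2
finger_force: 0.0
```

```bash
python3 - <<'E'
from fit import *
s=save("scene","s4")
cv2.imwrite("pics/c4.png",cv2.resize(s[150:350,120:420],(800,533),interpolation=3)[:,:,::-1])
E
```

```text
(no output)
```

View pics/c4.png

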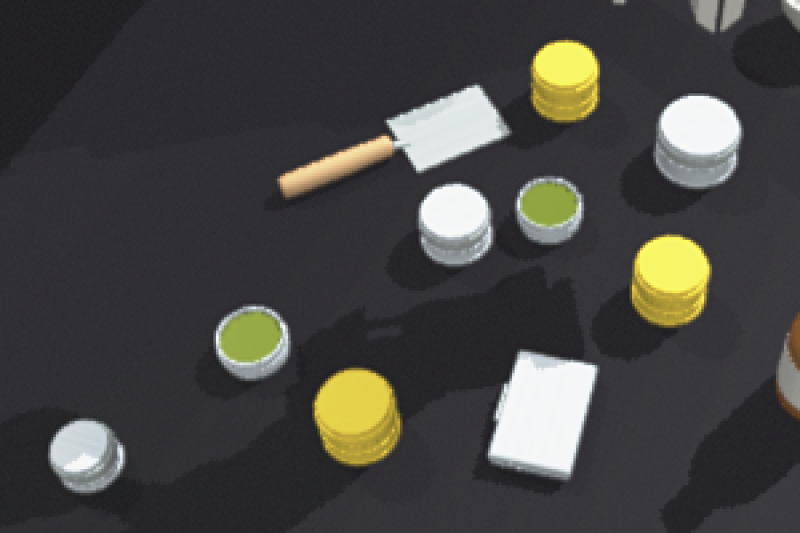

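All three lids are down, the tins are where they were (scene (153,320), (290,233), (381,202)), and the bystanders in this view are untouched. Handing in.

```bash
python3 -c "
from plant import ticket
print(ticket.close_job())"
```

```text
the job is handed in; nothing more can be done
None
```

I tapped all three lids home in order (small, medium, large), each ending at 8–10 N against its stop, moved nothing else, and handed the job in at about 14 s.

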